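Hang a slide carrier on the stainer's conveyor rail

ROBOT

A 6-joint arm with a two-finger parallel gripper is mounted at the origin on the work surface. World frame = base frame: x ahead of the robot, y to its left, z up, the work surface at z = 0. Lengths are in m, angles in rad, forces in N, time in s.
With the tool pointing down it reaches from about 0.425 to 0.95 m from the base axis. Payload 3.5 kg.
Tool frame: the origin (TCP) lies on the centre line of the jaws, within the pads' length; the fingertips stand 8 mm ahead of it and the grasp point (between the pads) lies 11 mm behind it; z points along the fingers, y is the line along which they close (so a half turn about z gives the same grasp; the last joint's range is limited). The gripper opens to 85 mm and grips with 20 to 120 N. Pads are 22 mm wide; open, the fingers measure 114 mm over their backs; the gripper's body (76 mm by 85 mm) begins 54 mm behind the grasp point. The pads swing forward as they close: fully open they stand 13 mm farther back than shut.
Start: joints at [-1.409, 0.286, 1.577, -0, 1.279, -0.15], TCP at [0.207, -0.642, 0.239] pointing down, gripper open.
Joint ranges: [-2.77, 2.77], [-0.9, 2.22], [0.21, 2.48], [-1.53, 4.67], [0.24, 2.81], [-2.84, 2.84]. Speed limits (rad/s): [2.79, 2.79, 3.14, 3.14, 3.14, 3.14].

INTERFACE

Orientations are given as a unit quaternion [x, y, z, w].
In Python, from plant import ctrl gives the robot as it stands. The module is installed in compiled form; this text tells all that it offers.
- The arm moves only by the tool send_rows, never from a script. Its argument "steps" is a list of rows, each a list of 5 numbers: the shift along the tool's x, y, z in m, then the turn about the tool's z in degrees, then the opening, from -1 (shut) to 1 (fully open). A call has 1 to 12 rows; each row is the pose to reach, as a shift and turn from the pose commanded when the call began, along the tool's axes at that moment; what a row does not reach only later rows make up. A row lasts 1/10 s, in which the tool goes at most 50 mm and 8.59 degrees, less where a joint would pass 70% of its speed; a pose out of reach is approached as far as the arm can. A call with a gripper value outside its range is refused whole. The fingers move at their own pace and stop on an object; "squeeze" is the grip in N (left out, the last holds). Time passes only in rows, so rows that repeat a pose let the fingers close. It gives the time, the measured TCP pose, the force, the opening and the grip force at its end, in the units of the state.
- ctrl.get_state(): the state, without advancing time (a new reading comes with each control period).
- ctrl.read_camera(name): name is "side" or "top" or "wrist"; returns the picture (480x640x3 uint8, red, green, blue); there is no depth.
- ctrl.calibration(name): a dict with "intrinsics" (3x3 intrinsics, pixels), "extrinsics" (4x4, takes a point from world to camera coordinates); the wrist camera has in their place "tool_from_camera" (4x4, takes a point from camera to tool coordinates, whose origin is the TCP and whose axes are the flange's). Camera axes: x right, y up, looking along -z (the intrinsics and any distortion apply to the point x, -y, -z); pixel columns grow to the right and rows downward; lengths in m; the calibration is good to about 2 mm. A picture is of the moment at which its call begins: read the wrist's pose just before it. calibration takes no time and is no camera call.
- ctrl.sign_off(): hands the job in; it is judged then, once.
The state is a dict: "time": time; "qpos": joint angles; "dq": joint speeds; "joint_efforts": joint torques, N m; "eef_pos": TCP position; "tcp_rot": TCP orientation; "contact_force": force on the tool from outside, world axes, zero at the start; "wrist_torque": the same for the moment, N m; "opening": opening from 0.0 (shut) to 1.0 (fully open); "finger_force": force on a finger pad.
Only numpy, scipy, OpenCV 4.12 (cv2) and the standard library are available. Lean on these libraries where they do the work, as an engineer would, in place of code of your own. Each camera call takes 0.05 s, during which the arm holds its last target. There are 200 camera calls.

TASK

Take the hooked slide carrier out of the white two-bay tray and hang it on the slide stainer's conveyor rail at the free station, the one with the drip dish below it: bring its hook in from the robot's side, over the raised lip, and lower it gently (do not drop it) until the hook tip sits fully down in the channel behind the lip and the carrier hangs upright, square to the rail and still. Leave the carrier already hanging on the rail and the hookless rack in the tray as they are.

Things in the scene. Friction and masses are not known exactly. Their poses are not given: they have to be found in the camera images.
- carrier_grip (a point): centre of the grip tab of the carrier to be hung: plain grey plastic tab, 12 (x) x 24 (y) x 43 mm high, straight above the hook tip; it is the carrier's top (168 mm above its underside). Carrier axes: x from spine to hook tip, y along the basket, z up. The carrier stands upright in either bay of the tray, x roughly away from the robot; 0.25 to 0.5 kg, centre of mass about below the tab.
- carrier_tip (a point): middle of the underside of the same carrier's hook tip, 52 mm below carrier_grip, same axes. The steel tip, 8 (x) x 30 (y) mm, points down, 24 mm long below a 6 mm thick arm that comes from an upright spine on the -x side. Spine: 30 mm wide, 4 mm thick, inner face at x = -26 mm, outer face at x = -30 mm.
- carrier_basket (a point): middle of the same carrier's basket, 78 mm below the hook tip's underside, same axes: open steel basket 40 (x) x 84 (y) x 34 mm high with glass slides. Between its rim and the hook tip's underside is a 61 mm high gap, closed by the spine on the -x side and open to +x, into which the rail goes.
- rail_mid (a point): middle of the channel floor of the fixed aluminium conveyor rail, 170 mm above the table. x: across, away from the robot; y: along the rail; z up. Channel floor 6 mm thick, free from x = -15 to +15 mm, 320 mm long. On the far side a low curb, x = 15 to 19 mm, 7 mm above the floor. Under the rail is free air down to a base plate 150 x 430 x 6 mm and the drip dish.
- rail_lip (a point): middle of the top edge of the rail's raised anti-jump lip, on the robot's side of the channel: 5 mm thick (x = -20 to -15 mm from rail_mid), its top 16 mm above the channel floor. Axes as rail_mid.
- tower (a point): centre of the top of the white tower that closes the rail's left (+y) end; a like one closes the other end. Each is 75 (x) x 50 (y) mm, 190 mm high, with its inner face 160 mm from the rail's middle. Axes as rail_mid.
- station (a point): the free hanging place: point on the channel floor above the middle of the drip dish (open white dish 120 x 100 mm, rim 24 mm above the table), about 80 mm to one or the other side of the rail's middle, 2 mm robotwards of the channel's middle line. With the hook tip's underside here, tip and spine clear the lip by 9 and 6 mm. Axes as rail_mid.
- neighbour_tip (a point): middle of the underside of the hook tip of a second, identical carrier, hanging loose on the rail about 80 mm to the other side of the rail's middle; axes as carrier_tip. Leave it hanging there.
- tray: fixed white plastic tray 140 x 220 x 30 mm, walls and floor 4 mm, a divider makes two bays side by side along y; origin at the centre of its underside on the table.
- rack_mid (a point): centre of the hookless rack in the tray's other bay: a loose basket of slides 40 x 84 x 34 mm. Leave it alone.

How it is judged:
By the outcome, as a careful person would: the job done as asked, in the order asked, and still so for the second after the job is handed in, with the robot touching nothing.
It also fails if it takes over 48 s, if anything falls off the work surface, if the arm or the gripper's body presses on something with over 40 N, if the wrist force passes 120 N, or if a joint passes its speed limit or range.

## Working session

There is one attempt and no reset: what is moved stays moved. The work goes in short steps, Python scripts to look and compute and a tool call to move; the robot and the scene stay as the last step left them, time stands still between calls to the robot, and variables do not carry over. Pictures are saved under pics/ and viewed, at most 13 in all, crops included, and the job is handed in when it is done.

Besides the shell and the picture viewer there is one more tool, called after "Emit:" by a JSON object that holds its "name" and its "arguments". send_rows: Moves the arm, as the interface text tells. Its arguments: {"type":"object","properties":{"steps":{"type":"array","items":{"type":"array","items":{"type":"number"}}},"squeeze":{"type":"number"}},"required":["steps"]}

```bash
mkdir -p pics; cat > h.py <<'E'
import numpy as np, cv2
from plant import ctrl
from scipy.spatial.transform import Rotation as R
def cal(n):
    c=ctrl.calibration(n); K=np.array(c['intrinsics'])
    if n=='wrist':
        s=ctrl.get_state(); T=np.eye(4);T[:3,:3]=R.from_quat(s['tcp_rot']).as_matrix();T[:3,3]=s['eef_pos']
        return K,T@np.array(c['tool_from_camera'])
    return K,np.linalg.inv(np.array(c['extrinsics']))
def ray(KT,u,v):
    K,T=KT; p=np.linalg.solve(K,[u,v,1.]); d=T[:3,:3]@np.array([p[0],-p[1],-p[2]])
    return T[:3,3],d/np.linalg.norm(d)
def onz(KT,u,v,z):
    o,d=ray(KT,u,v); return o+d*(z-o[2])/d[2]
def tri(r1,r2):
    (o1,d1),(o2,d2)=r1,r2
    t=np.linalg.lstsq(np.c_[d1,-d2],o2-o1,rcond=None)[0]
    a,b=o1+t[0]*d1,o2+t[1]*d2
    return (a+b)/2,np.linalg.norm(a-b)
def proj(KT,P):
    K,T=KT; c=np.linalg.inv(T)@np.r_[P,1]; q=K@np.array([c[0],-c[1],-c[2]]); return q[:2]/q[2]
def snap(n,f):
    KT=cal(n); im=ctrl.read_camera(n)[:,:,::-1].copy(); cv2.imwrite('pics/'+f,im); return KT,im
E
python3 - <<'E'
from h import *
np.set_printoptions(precision=3,suppress=True)
for n in('side','top','wrist'):
    KT,im=snap(n,n+'0.png'); print(n,KT[0].tolist(),KT[1],list(ctrl.calibration(n)))
    if n=='wrist': np.save('w0.npy',KT[1])
print(ctrl.get_state())
E
```

```text
side [[478.62323390596436, 0.0, 320.2407077973011], [0.0, 478.62323390596436, 241.4472384387058], [0.0, 0.0, 1.0]] [[ 0.887  0.347 -0.306  0.33 ]
 [-0.462  0.66  -0.592 -0.398]
 [-0.003  0.666  0.746  0.705]
 [ 0.     0.     0.     1.   ]] ['intrinsics', 'extrinsics']
top [[464.09569190485684, 0.0, 316.7297015153036], [0.0, 464.09569190485684, 253.25460258645117], [0.0, 0.0, 1.0]] [[-0.007  0.99  -0.141  0.438]
 [-1.    -0.009 -0.016  0.053]
 [-0.017  0.141  0.99   0.964]
 [ 0.     0.     0.     1.   ]] ['intrinsics', 'extrinsics']
wrist [[335.0084057637427, 0.0, 321.80172910024544], [0.0, 335.0084057637427, 236.3435635846036], [0.0, 0.0, 1.0]] [[ 0.306  0.908  0.287  0.28 ]
 [-0.952  0.292  0.091 -0.619]
 [-0.001 -0.301  0.953  0.373]
 [ 0.     0.     0.     1.   ]] ['intrinsics', 'tool_from_camera']
{'time': 0.15, 'qpos': array([-1.409,  0.287,  1.578,  0.   ,  1.279, -0.15 ]), 'dq': array([ 0.002, -0.003, -0.004, -0.001, -0.001,  0.001]), 'joint_efforts': array([  0.001, -40.66 , -29.314,  -0.   ,   0.004,  -0.   ]), 'eef_pos': array([ 0.207, -0.642,  0.238]), 'tcp_rot': array([ 0.988,  0.155, -0.   , -0.001]), 'contact_force': array([-0.916, -0.037,  0.141]), 'wrist_torque': array([-0.004,  0.015, -0.011]), 'finger_force': 0.0, 'opening': 0.9994633124482016}
```

View pics/side0.png

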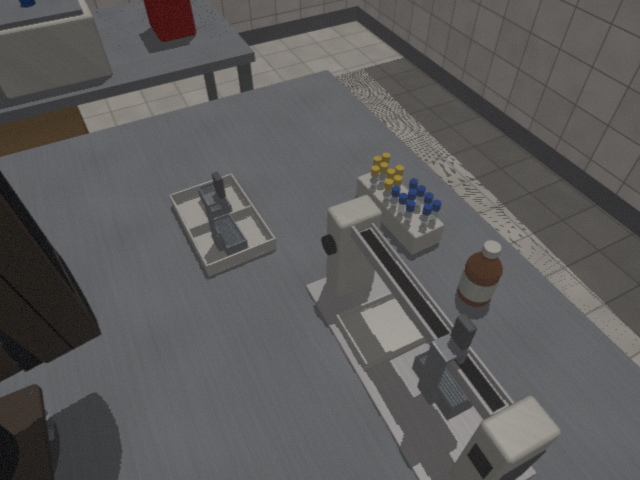

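View pics/top0.png

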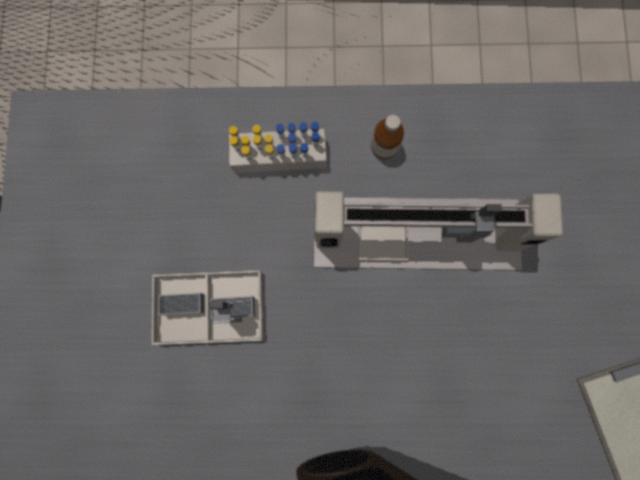

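The side view shows the carrier in the tray, with its tab at about (218,180). The neighbour's tab is at (463,330), and the free dish is at (385,328). In the top view the tray is at (207,308), the carrier tab at about (222,305) and the rail channel runs (345–530, 215). I'll enlarge these.

```bash
python3 - <<'E'
import cv2,numpy as np
s=cv2.imread('pics/side0.png');t=cv2.imread('pics/top0.png')
def c(im,x,y,w,h,k):
    o=cv2.resize(im[y:y+h,x:x+w],None,fx=k,fy=k,interpolation=cv2.INTER_CUBIC); o=np.clip(o*1.5,0,255).astype(np.uint8)
    for i in range(0,w,10): cv2.line(o,(i*k,0),(i*k,6 if i%50 else 14),(0,255,255),1)
    for j in range(0,h,10): cv2.line(o,(0,j*k),(6 if j%50 else 14,j*k),(0,255,255),1)
    return o
a=c(s,160,160,125,110,4)   # 500x440
cv2.imwrite('pics/c1.png',np.vstack([a[:300],c(t,145,260,125,90,4)[:300]]))
cv2.imwrite('pics/c2.png',np.vstack([c(t,305,185,266,90,3),c(s,310,190,266,110,3)]))
E
```

```text
(no output)
```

View pics/c1.png

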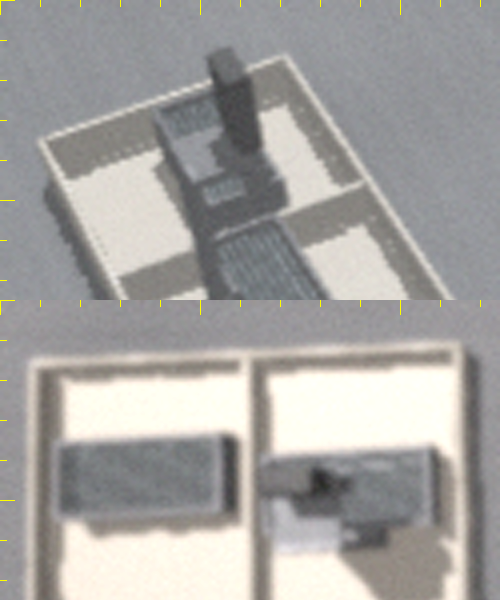

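View pics/c2.png

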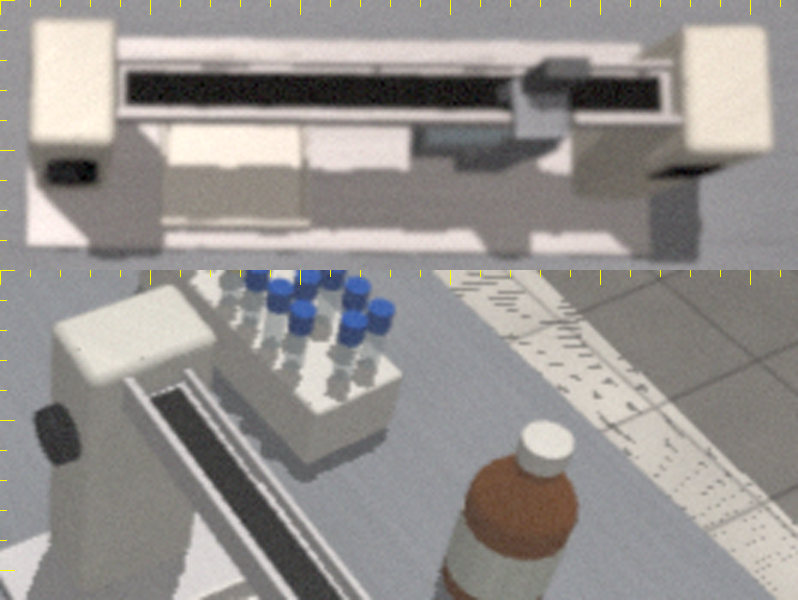

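The crops show the carrier's tab top at about side (217.3,173.7) and top (216.5,304.5). The carrier's spine faces the robot and its yaw is small. The free station, with the dish under it, is at the left end of the rail, and the neighbour's tab top is at about (491.7,207.7).

```bash
python3 - <<'E'
from h import *
np.set_printoptions(precision=4,suppress=True)
S,T=cal('side'),cal('top')
t=cv2.imread('pics/top0.png');g=cv2.cvtColor(t,cv2.COLOR_BGR2GRAY).astype(float)
print('tab top',tri(ray(T,216.5,304.5),ray(S,217.3,173.7)))
# tower top corners top view (crop c2 /3)
for nm,q in (('Lfar-out',(33,19)),('Lfar-in',(117,19)),('Lnear-in',(113,144)),('Lnear-out',(33,144)),('R in far',(686,27)),('R in near',(682,150)),('R out far',(765,26)),('R out near',(771,150))):
    print(nm,onz(T,305+q[0]/3,185+q[1]/3,.19))
# tower height by two views: Lnear-in corner in side at crop (100,383-270) ; far-in (213,340-270)
print(tri(ray(T,305+33/3,185+144/3),ray(S,310+56/3,190+(328-270)/3)),tri(ray(T,305+113/3,185+144/3),ray(S,310+97/3,190+(383-270)/3)))
for u in (355,370,385,400,420,440,455):
    c=cv2.GaussianBlur(g,(3,3),0)[200:235,u]; i=np.argmin(c[:20]); 
    print(u,c.astype(int)[2:30])
b=cv2.resize(g,None,fx=1,fy=1)
E
```

```text
tab top (array([0.4631, 0.2357, 0.179 ]), np.float64(0.0012069969203824615))
Lfar-out [0.6555 0.0659 0.19  ]
Lfar-in [0.6549 0.0179 0.19  ]
Lnear-in [0.5823 0.0212 0.19  ]
Lnear-out [0.5827 0.0664 0.19  ]
R in far [ 0.6466 -0.3048  0.19  ]
R in near [ 0.5757 -0.2975  0.19  ]
R out far [ 0.6467 -0.3493  0.19  ]
R out near [ 0.5752 -0.347   0.19  ]
(array([0.584 , 0.0663, 0.1865]), np.float64(0.0012441382197230016)) (array([0.583 , 0.021 , 0.1882]), np.float64(0.0007558081669606768))
355 [152 144 129 114 111 108  87  54  31  22  20  20  19  19  19  20  30  56
  95 129 139 126 104  99 118 141 153 152]
370 [152 143 127 113 113 115  99  64  34  21  18  17  16  18  19  21  26  43
  76 113 133 126 104  99 119 146 160 164]
385 [151 145 133 117 106 106  99  71  38  22  19  18  16  15  16  19  27  48
  82 117 134 126 104  97 116 144 159 163]
400 [145 142 137 129 125 126 113  78  42  22  17  17  18  19  19  19  24  41
  72 108 129 126 106  96 108 133 151 159]
420 [145 144 138 125 111 107 101  76  44  22  16  16  16  17  18  19  22  32
  59  95 124 131 118 100 100 119 137 144]
440 [143 141 138 126 112 108 105  84  52  28  19  19  18  16  16  18  21  30
  54  89 119 130 118  97  89 101 119 128]
455 [143 142 136 123 110 109 109  92  61  33  20  16  15  16  18  20  19  22
  38  69 101 121 116  93  73  68  72  75]
```

Emit:
{"name": "send_rows", "arguments": {"steps": [[0.36,-0.265,-0.1,-72,1],[0.36,-0.265,-0.1,-72,1],[0.36,-0.265,-0.1,-72,1],[0.36,-0.265,-0.1,-72,1],[0.36,-0.265,-0.1,-72,1],[0.36,-0.265,-0.1,-72,1],[0.36,-0.265,-0.1,-72,1],[0.36,-0.265,-0.1,-72,1],[0.36,-0.265,-0.1,-72,1],[0.36,-0.265,-0.1,-72,1],[0.36,-0.265,-0.1,-72,1]]}}

```text
time: 1.25
eef_pos: [0.4692, -0.2786, 0.3396]
tcp_rot: [0.707, 0.707, -0.0, 0.0]
contact_force: [0.3, -0.1, 0.1]
opening: 0.996
finger_force: 0.0
```

Emit:
{"name": "send_rows", "arguments": {"steps": [[0.2,0.1,0,0,1],[0.2,0.1,0,0,1],[0.2,0.1,0,0,1],[0.2,0.1,0,0,1],[0.2,0.1,0,0,1],[0.2,0.1,0,0,1],[0.2,0.1,0,0,1]]}}

```text
time: 1.95
eef_pos: [0.5685, -0.0814, 0.3383]
tcp_rot: [0.708, 0.706, -0.001, -0.001]
contact_force: [-0.6, -0.1, -0.7]
opening: 0.998
finger_force: 0.0
```

```bash
python3 - <<'E'
from h import *
KT,im=snap('wrist','w1.png'); np.save('w1.npy',KT[1]); print(KT[1][:3,3],ctrl.get_state()['eef_pos'])
cv2.imwrite('pics/w1b.png',np.clip(im*1.4,0,255).astype(np.uint8))
E
```

```text
[ 0.56886638 -0.00436538  0.47291281] [ 0.56834602 -0.08184612  0.33851051]
```

View pics/w1b.png

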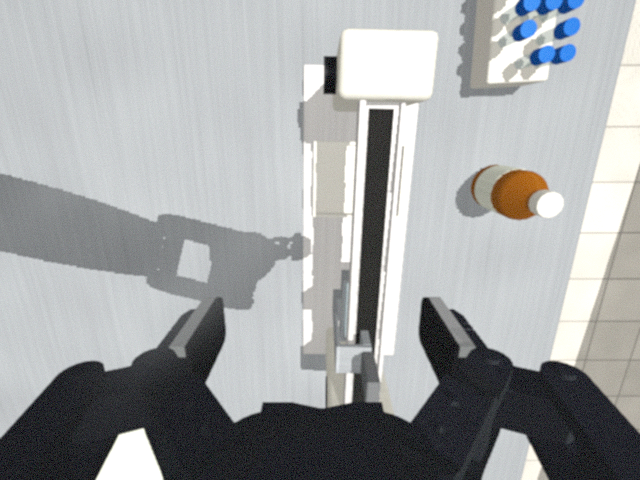

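Emit:
{"name": "send_rows", "arguments": {"steps": [[0.28,-0.11,0,0,1],[0.28,-0.11,0,0,1],[0.28,-0.11,0,0,1],[0.28,-0.11,0,0,1],[0.28,-0.11,0,0,1],[0.28,-0.11,0,0,1],[0.28,-0.11,0,0,1],[0.28,-0.11,0,0,1]]}}

```text
time: 2.8
eef_pos: [0.4595, 0.1995, 0.3393]
tcp_rot: [0.708, 0.706, -0.0, 0.0]
contact_force: [-0.6, 0.1, 0.6]
opening: 0.995
finger_force: 0.0
```

```bash
python3 - <<'E'
from h import *
KT,im=snap('wrist','w2.png'); np.save('w2.npy',KT[1]); print(KT[1][:3,3],ctrl.get_state()['eef_pos'])
cv2.imwrite('pics/w2b.png',np.clip(im*1.4,0,255).astype(np.uint8))
E
```

```text
[0.45950455 0.27660996 0.47392   ] [0.45999892 0.19878274 0.33925121]
```

View pics/w2b.png

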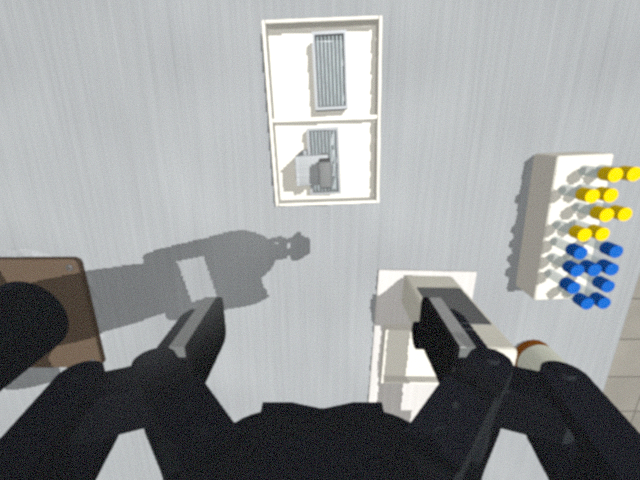

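w1 shows the rail's channel at u≈365–400, the left tower at (388,65), the dish's near edge at (313,142–215) and the neighbour's arm at (353,358). w2 shows the tray, with the carrier's tab at about (325,172) and its arm at (313,170).

```bash
python3 - <<'E'
from h import *
def c(f,x,y,w,h,k,g):
    o=np.clip(cv2.resize(cv2.imread(f)[y:y+h,x:x+w],None,fx=k,fy=k,interpolation=cv2.INTER_CUBIC)*g,0,255).astype(np.uint8)
    for i in range(0,w,10): cv2.line(o,(i*k,0),(i*k,6 if i%50 else 14),(0,0,255),1)
    for j in range(0,h,10): cv2.line(o,(0,j*k),(6 if j%50 else 14,j*k),(0,0,255),1)
    return o
a=c('pics/w1.png',300,85,130,150,4,1.);b=c('pics/w2.png',290,120,60,90,6,1.)
b=np.vstack([b,np.zeros((600-b.shape[0],360,3),np.uint8)])[:600,:270*1+10]
cv2.imwrite('pics/c3.png',np.hstack([a[:600],b])[:, :800])
E
```

```text
(no output)
```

View pics/c3.png

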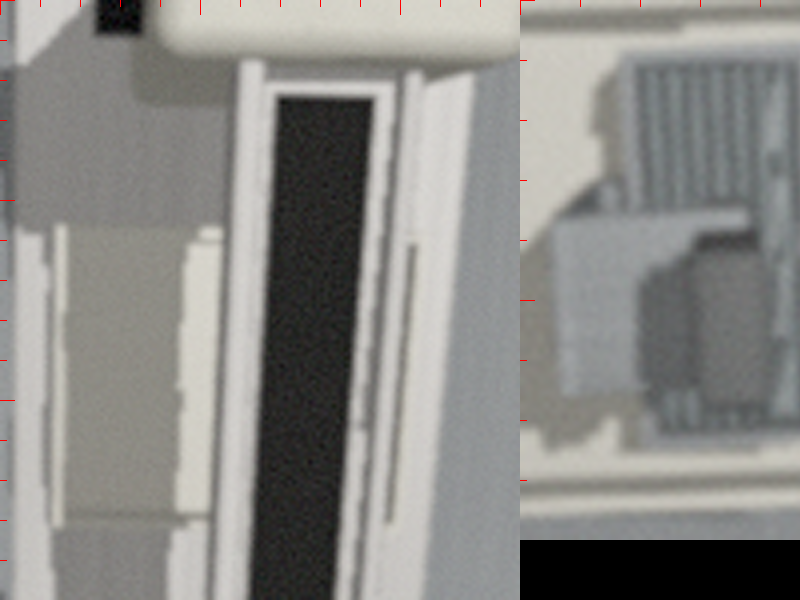

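```bash
python3 - <<'E'
from h import *
np.set_printoptions(precision=4,suppress=True)
K=cal('wrist')[0]; W1=(K,np.load('w1.npy'));W2=(K,np.load('w2.npy'));S,T=cal('side'),cal('top')
rs={'w2':ray(W2,325.1-.4,173.9-.4),'top':ray(T,216.5,304.5),'side':ray(S,217.3,173.7)}
print('w2-top',tri(rs['w2'],rs['top']),'w2-side',tri(rs['w2'],rs['side']))
print('tab on .172',onz(W2,324.7,173.5,.172))
for q in((318.5,187),(331,187),(319,160.8),(331.2,160.8)): print('tab c',onz(W2,*q,.172))
# basket long edge for yaw (rim z .038): left edge crop (635,60)->(640,440)
for q in((625,60),(645,445)): print('basket -x edge',onz(W2,290+(q[0]-520)/6,120+q[1]/6,.038))
for q in((558,215),(562,395)): print('spine edge',onz(W2,290+(q[0]-520)/6,120+q[1]/6,.126))
a=onz(W1,361.5,135,.186);b=onz(W1,357.4,225,.186);print('lip',a,b,np.degrees(np.arctan2(a[0]-b[0],a[1]-b[1])))
c1=onz(W1,315,140.5,.024);c2=onz(W1,315,216.8,.024);print('dish',c1,c2,(c1+c2)/2)
# lip height: top view row of peak at u=370 -> 222.2 ; match x at same y
l=onz(W1,359.6,180,.186); print(l,[proj(T,onz(W1,359.6,180,z)) for z in(.176,.186,.196)])
# dish in top view
for q in((165,222),(308,222)): print('dish top',onz(T,305+q[0]/3,185+q[1]/3,.024))
# tower from w1: inner top edge & corners (z .19)
for q in((338,99),(437,99),(341,31),(437,33)): print('tow',onz(W1,*q,.19))
# neighbour
print('neigh tab',onz(T,491.7,207.7,.243))
E
```

```text
w2-top (array([0.4631, 0.2386, 0.166 ]), np.float64(0.00189711911962971)) w2-side (array([0.4627, 0.2398, 0.1758]), np.float64(0.0012021266490653633))
tab on .172 [0.4621 0.2394 0.172 ]
tab c [0.4565 0.2273 0.172 ]
tab c [0.4678 0.2273 0.172 ]
tab c [0.4571 0.2505 0.172 ]
tab c [0.4679 0.2505 0.172 ]
basket -x edge [0.442  0.2764 0.038 ]
basket -x edge [0.4451 0.1961 0.038 ]
spine edge [0.4338 0.2515 0.126 ]
spine edge [0.4337 0.2211 0.126 ]
lip [ 0.6009 -0.0085  0.186 ] [ 0.5996 -0.0851  0.186 ] 0.924297780710174
dish [ 0.5592 -0.0173  0.024 ] [ 0.5581 -0.1186  0.024 ] [ 0.5587 -0.068   0.024 ]
[ 0.6004 -0.0452  0.186 ] [array([381.4873, 223.1699]), array([381.38  , 222.6089]), array([381.27  , 222.0335])]
dish top [ 0.559  -0.0202  0.024 ]
dish top [ 0.5581 -0.1171  0.024 ]
tow [0.5811 0.0187 0.19  ]
tow [0.6587 0.0183 0.19  ]
tow [0.5829 0.0655 0.19  ]
tow [0.6542 0.0638 0.19  ]
neigh tab [ 0.6108 -0.2128  0.243 ]
```

The tab centre is at about (0.462, 0.239) with its top at z≈0.172, which matches the expected height. The station is at about (0.616, -0.068). Now I'll descend onto the tab.

Emit:
{"name": "send_rows", "arguments": {"steps": [[0.04,0.002,0.05,-2,1],[0.04,0.002,0.1,-2,1],[0.04,0.002,0.14,-2,1],[0.04,0.002,0.16,-2,1],[0.04,0.002,0.18,-2,1],[0.04,0.002,0.19,-2,1],[0.04,0.002,0.197,-2,1],[0.04,0.002,0.197,-2,1],[0.04,0.002,0.197,-2,1]]}}

```text
time: 3.75
eef_pos: [0.4627, 0.24, 0.1434]
tcp_rot: [0.696, 0.718, 0.001, 0.001]
contact_force: [-0.3, 0.0, 0.2]
opening: 0.996
finger_force: 0.0
```

Emit:
{"name": "send_rows", "arguments": {"steps": [[0,0,0,0,-1],[0,0,0,0,-1],[0,0,0,0,-1],[0,0,0,0,-1],[0,0,0,0,-1],[0,0,0,0,-1],[0,0,0,0,-1],[0,0,0,0,-1],[0,0,0,0,-1],[0,0,0,0,-1]], "squeeze": 50}}

```text
time: 4.75
eef_pos: [0.4619, 0.2403, 0.1425]
tcp_rot: [0.695, 0.719, 0.0, 0.0]
contact_force: [1.1, 1.0, 0.8]
opening: 0.135
finger_force: 49.6
```

Emit:
{"name": "send_rows", "arguments": {"steps": [[0,0,-0.004,0,-1],[0,0,-0.01,0,-1],[0,0,-0.02,0,-1],[0,0,-0.035,0,-1],[0,0,-0.05,0,-1],[0,0,-0.065,0,-1],[0,0,-0.08,0,-1],[0,0,-0.08,3,-1],[0,0,-0.08,3,-1],[0,0,-0.08,3,-1]]}}

```text
time: 5.75
eef_pos: [0.4615, 0.2402, 0.2226]
tcp_rot: [0.714, 0.7, -0.0, -0.0]
contact_force: [0.3, -0.5, -2.4]
opening: 0.137
finger_force: 49.1
```

```bash
python3 - <<'E'
from h import *
KT,im=snap('wrist','w3.png'); S,si=snap('side','s3.png'); T,ti=snap('top','t3.png')
s=ctrl.get_state(); print(s['eef_pos'],s['tcp_rot'],s['contact_force'],s['wrist_torque'])
a=cv2.resize(si[90:240,140:300],None,fx=3,fy=3);b=cv2.resize(im[250:480,200:440],None,fx=1.5,fy=1.5)
a=a[:, :440]; o=np.zeros((600,800,3),np.uint8);o[:450,:440]=a;o[:345,440:800]=b
c=cv2.resize(ti[260:345,145:265],None,fx=3,fy=3);o[345:600,440:800]=c
cv2.imwrite('pics/c4.png',np.clip(o*1.4,0,255).astype(np.uint8))
E
```

```text
[0.46137988 0.24014981 0.22192851] [ 7.13892732e-01  7.00254877e-01 -4.63036538e-04 -2.46237672e-04] [-0.25301852  0.26691269 -3.12643932] [ 0.0505766   0.02798904 -0.03197684]
```

View pics/c4.png

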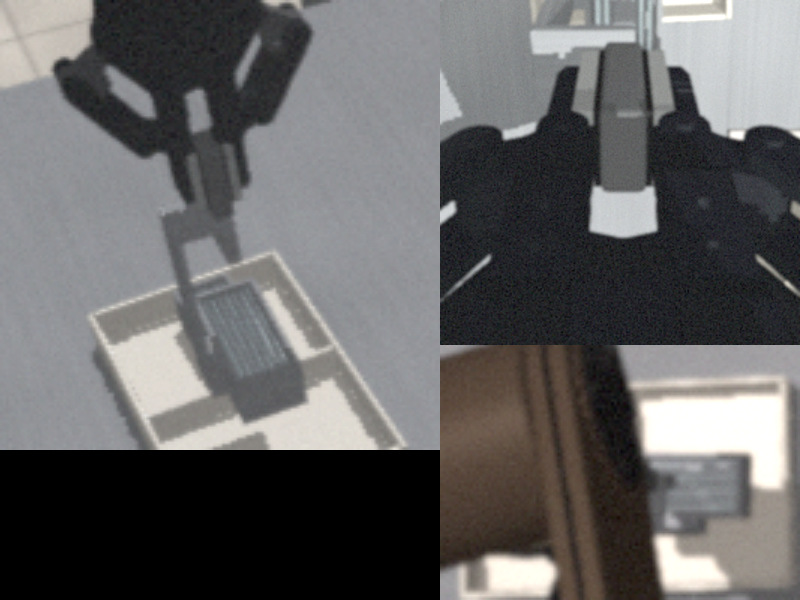

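The side view shows the carrier lifted and upright, with its tab centred between the pads (wrist crop). Next I'll carry it to the robot's side of the station.

Emit:
{"name": "send_rows", "arguments": {"steps": [[-0.015,0.003,0,0,-1],[-0.045,0.01,0,0,-1],[-0.085,0.018,0,0,-1],[-0.13,0.027,0,0,-1],[-0.175,0.037,0,0,-1],[-0.22,0.046,0,0,-1],[-0.26,0.055,0,0,-1],[-0.285,0.06,0,0,-1],[-0.3,0.063,0,0,-1],[-0.305,0.064,0,0,-1],[-0.305,0.064,0,0,-1],[-0.305,0.064,0,0,-1]]}}

```text
time: 7.1
eef_pos: [0.5193, -0.0649, 0.2221]
tcp_rot: [0.714, 0.7, 0.0, -0.001]
contact_force: [-0.2, 0.8, -2.0]
opening: 0.138
finger_force: 49.1
```

```bash
python3 - <<'E'
from h import *
KT,im=snap('wrist','w4.png'); np.save('w4.npy',KT[1]); S,si=snap('side','s4.png'); T,ti=snap('top','t4.png')
s=ctrl.get_state(); print(s['eef_pos'],s['tcp_rot'],s['contact_force'])
o=np.zeros((600,800,3),np.uint8);o[:480,:400]=cv2.resize(si[150:390,260:460],None,fx=2,fy=2)
o[:480,400:]=cv2.resize(im[0:480,200:600],None,fx=1,fy=1)
cv2.imwrite('pics/c5.png',np.clip(o*1.3,0,255).astype(np.uint8)[:480])
E
```

```text
[ 0.51948267 -0.06479548  0.22232008] [ 7.13456248e-01  7.00699764e-01  6.18636543e-05 -1.37059793e-04] [ 0.17948936 -0.35308472 -3.26640839]
```

View pics/c5.png

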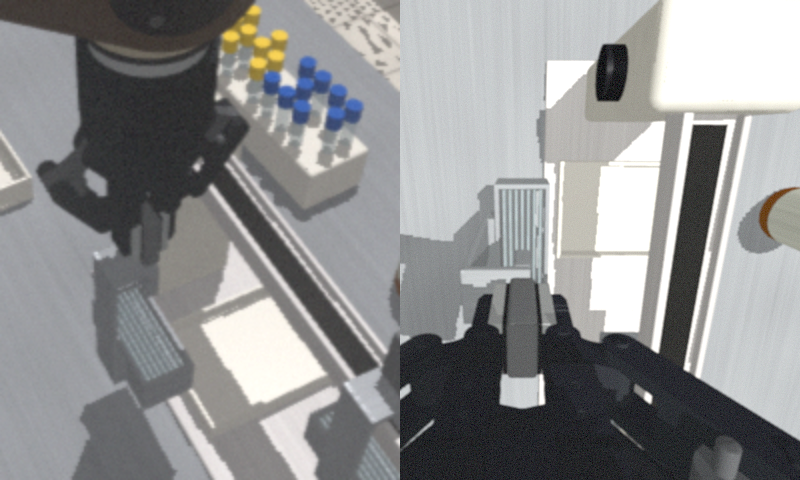

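The wrist view shows the carrier held square, with the lip ahead of it at about u≈455–490. I'll refine the lip line and check that the basket sits under the tab.

```bash
python3 - <<'E'
from h import *
np.set_printoptions(precision=4,suppress=True)
KT=(cal('wrist')[0],np.load('w4.npy')); g=cv2.GaussianBlur(cv2.cvtColor(cv2.imread('pics/w4.png'),6),(3,3),0).astype(int)
for v in (150,200,250,300):
    print(v,g[v,440:505].tolist())
for v in(185,): print('basket rim L/R',onz(KT,295,v,.139),onz(KT,348,v,.139))
for v in(205,255): print('dish edge',onz(KT,360,162,.024),onz(KT,358,253,.024))
E
```

```text
150 [214, 213, 213, 213, 213, 214, 214, 214, 214, 214, 214, 214, 214, 214, 215, 216, 216, 216, 215, 213, 201, 173, 139, 118, 113, 112, 111, 110, 111, 113, 114, 114, 113, 113, 112, 112, 112, 119, 139, 168, 193, 207, 212, 213, 212, 211, 207, 192, 155, 102, 59, 41, 41, 43, 41, 42, 43, 42, 42, 42, 40, 41, 41, 43, 44]
200 [215, 215, 215, 216, 216, 216, 215, 215, 215, 215, 216, 216, 215, 211, 196, 165, 132, 115, 111, 112, 112, 111, 112, 112, 113, 113, 113, 113, 112, 112, 120, 140, 169, 194, 208, 212, 212, 211, 210, 202, 177, 131, 80, 49, 42, 41, 40, 40, 41, 40, 40, 40, 41, 41, 38, 38, 40, 41, 41, 41, 41, 40, 39, 39, 39]
250 [195, 195, 195, 196, 196, 196, 196, 189, 171, 145, 123, 114, 111, 111, 112, 112, 112, 113, 114, 114, 113, 111, 111, 119, 140, 169, 194, 207, 211, 212, 210, 208, 195, 161, 109, 65, 44, 39, 41, 44, 45, 44, 41, 41, 44, 43, 42, 41, 40, 42, 43, 41, 39, 39, 40, 42, 43, 42, 43, 45, 43, 40, 41, 60, 104]
300 [206, 197, 172, 141, 119, 112, 111, 111, 111, 111, 112, 113, 113, 112, 110, 112, 121, 143, 171, 193, 205, 208, 208, 207, 201, 180, 136, 84, 50, 42, 40, 40, 41, 41, 39, 38, 40, 41, 40, 41, 44, 43, 41, 40, 41, 41, 40, 39, 39, 40, 40, 39, 38, 40, 56, 100, 153, 188, 200, 195, 177, 153, 132, 119, 114]
basket rim L/R [ 0.5025 -0.0216  0.139 ] [ 0.537  -0.0222  0.139 ]
dish edge [ 0.5571 -0.0181  0.024 ] [ 0.5564 -0.1125  0.024 ]
dish edge [ 0.5571 -0.0181  0.024 ] [ 0.5564 -0.1125  0.024 ]
```

```bash
python3 - <<'E'
from h import *
np.set_printoptions(precision=4,suppress=True)
KT=(cal('wrist')[0],np.load('w4.npy'))
P=np.array([onz(KT,u,v,.186) for u,v in((478.5,150),(471.7,200),(464.7,250),(457.5,300))]);Q=np.array([onz(KT,u,v,.186) for u,v in((488.5,150),(481,200),(473.5,250),(466,300))])
print(P,Q-P)
m=np.polyfit(P[:,1],P[:,0],1);print(m,np.degrees(m[0]),'outer x at -.067:',np.polyval(m,-.067))
E
```

```text
[[ 0.5979  0.0012  0.186 ]
 [ 0.5974 -0.0239  0.186 ]
 [ 0.5968 -0.0513  0.186 ]
 [ 0.596  -0.0815  0.186 ]] [[ 0.0049 -0.0001  0.    ]
 [ 0.0048 -0.0001  0.    ]
 [ 0.0048 -0.0001  0.    ]
 [ 0.0048 -0.0001  0.    ]]
[0.023  0.5979] 1.3157107084583715 outer x at -.067: 0.5963680404853456
```

Emit:
{"name": "send_rows", "arguments": {"steps": [[0,0.01,0,0,-1],[0,0.025,0,0,-1],[0,0.045,0,0,-1],[0,0.065,0,0,-1],[0,0.08,0,0,-1],[0,0.09,0,0,-1],[0.0005,0.0955,0,0,-1],[0.0005,0.0955,0,0,-1],[0.0005,0.0955,0,0,-1],[0.0005,0.0955,0,0,-1]]}}

```text
time: 8.25
eef_pos: [0.5976, -0.0668, 0.2217]
tcp_rot: [0.713, 0.701, -0.021, -0.022]
contact_force: [-49.9, -0.9, 24.9]
opening: 0.139
finger_force: 73.1
```

```bash
python3 - <<'E'
from h import *
KT,im=snap('wrist','w5.png'); np.save('w5.npy',KT[1]); S,si=snap('side','s5.png')
s=ctrl.get_state(); print(s['eef_pos'],s['tcp_rot'],s['contact_force'],s['wrist_torque'])
o=np.hstack([cv2.resize(si[170:370,300:460],None,fx=2.5,fy=2.5),im[0:480,180:580][:480].repeat(1,0) if 0 else cv2.resize(im[100:420,200:456],(400,500))])
cv2.imwrite('pics/c6.png',np.clip(o*1.3,0,255).astype(np.uint8))
E
```

```text
[ 0.59753101 -0.06680788  0.22168878] [ 0.71262825  0.70089191 -0.02106954 -0.02162354] [-50.73360742  -0.47431138  24.06093275] [-0.24686631 10.33346666 -0.12896974]
```

View pics/c6.png

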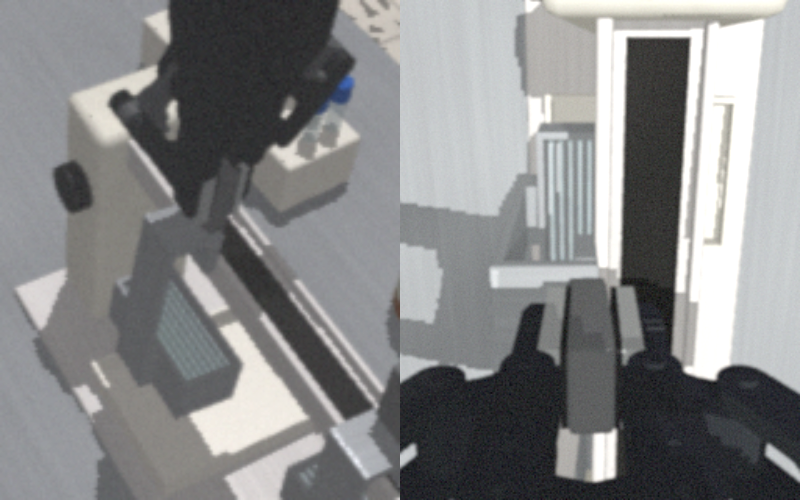

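The hook tip hit the lip. I had mistaken the tip's height: its underside is 94.5 mm above the carrier's underside, so it was 22 mm lower than I assumed. I'll back off, rise and check the grip.

Emit:
{"name": "send_rows", "arguments": {"steps": [[0,-0.02,0,0,-1],[0,-0.035,0,0,-1],[0,-0.05,0,0,-1],[0,-0.06,-0.005,0,-1],[0,-0.06,-0.013,0,-1],[0,-0.06,-0.02,0,-1],[0,-0.06,-0.02,0,-1],[0,-0.06,-0.02,0,-1],[0,-0.06,-0.02,0,-1]]}}

```text
time: 9.25
eef_pos: [0.5553, -0.0661, 0.242]
tcp_rot: [0.714, 0.7, -0.0, -0.0]
contact_force: [0.1, 0.6, -1.2]
opening: 0.132
finger_force: 50.7
```

```bash
python3 - <<'E'
from h import *
KT,im=snap('wrist','w6.png'); np.save('w6.npy',KT[1]); S,si=snap('side','s6.png'); T,ti=snap('top','t6.png')
s=ctrl.get_state(); print(s['eef_pos'],s['tcp_rot'],s['contact_force'],s['wrist_torque'],s['opening'])
im4=cv2.imread('pics/w4.png')
f=lambda a:cv2.resize(a[150:450,250:390],None,fx=2,fy=2)
o=np.hstack([f(im4),f(im),cv2.resize(si[170:370,300:380],(240,600))])
cv2.imwrite('pics/c7.png',np.clip(o*1.3,0,255).astype(np.uint8))
E
```

```text
[ 0.55501498 -0.06613672  0.24176851] [ 7.14089631e-01  7.00054110e-01 -2.36493367e-04 -4.31640978e-04] [ 0.26995626 -0.17326015 -3.69611363] [ 0.04723054 -0.0459912   0.05619789] 0.13607043629241766
```

View pics/c7.png

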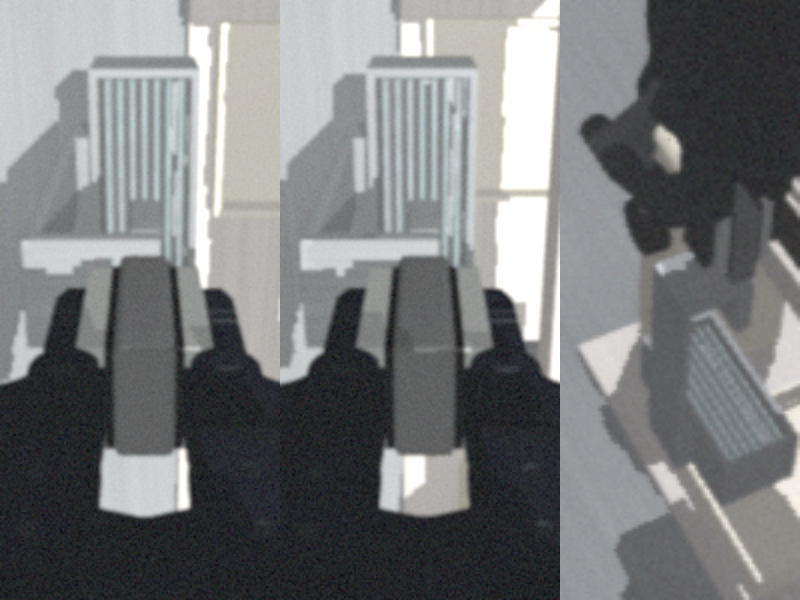

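The carrier sits in the grip as it did before the bump, still upright; the view matches w4. The force reading is back to normal too. The tip's underside is now at about z=0.198, so I can go over the lip.

Emit:
{"name": "send_rows", "arguments": {"steps": [[0,0.008,0,0,-1],[0,0.02,0,0,-1],[0,0.034,0,0,-1],[0.001,0.046,0,0,-1],[0.001,0.055,0,0,-1],[0.001,0.0605,0,0,-1],[0.001,0.0605,0,0,-1],[0.001,0.0605,0,0,-1],[0.001,0.0605,0,0,-1]]}}

```text
time: 10.3
eef_pos: [0.6153, -0.0663, 0.2423]
tcp_rot: [0.714, 0.7, -0.0, -0.0]
contact_force: [-1.1, 0.4, -3.0]
opening: 0.135
finger_force: 50.6
```

Emit:
{"name": "send_rows", "arguments": {"steps": [[0,0,0.005,0,-1],[0,0,0.01,0,-1],[0,0,0.014,0,-1],[0,0,0.018,0,-1],[0,0,0.021,0,-1],[0,0,0.023,0,-1],[0,0,0.0245,0,-1],[0,0,0.0245,0,-1],[0,0,0.0245,0,-1]]}}

```text
time: 11.2
eef_pos: [0.6157, -0.0664, 0.218]
tcp_rot: [0.714, 0.7, 0.0, 0.0]
contact_force: [-0.6, -0.4, -2.9]
opening: 0.139
finger_force: 50.7
```

Emit:
{"name": "send_rows", "arguments": {"steps": [[0,0,0.0005,0,-1],[0,0,0.001,0,-1],[0,0,0.0015,0,-1],[0,0,0.002,0,-1],[0,0,0.002,0,-1],[0,0,0.002,0,-1]]}}

```text
time: 11.8
eef_pos: [0.6156, -0.0664, 0.2158]
tcp_rot: [0.714, 0.7, -0.0, -0.0]
contact_force: [0.2, 0.4, -2.8]
opening: 0.137
finger_force: 50.7
```

Emit:
{"name": "send_rows", "arguments": {"steps": [[0,0,0.0005,0,-1],[0,0,0.001,0,-1],[0,0,0.0015,0,-1],[0,0,0.0015,0,-1],[0,0,0.0015,0,-1]]}}

```text
time: 12.3
eef_pos: [0.6156, -0.0664, 0.2143]
tcp_rot: [0.714, 0.7, -0.0, -0.0]
contact_force: [-0.3, 0.2, -2.9]
opening: 0.133
finger_force: 50.7
```

Emit:
{"name": "send_rows", "arguments": {"steps": [[0,0,0.0005,0,-1],[0,0,0.001,0,-1],[0,0,0.001,0,-1],[0,0,0.001,0,-1]]}}

```text
time: 12.7
eef_pos: [0.6157, -0.0664, 0.2137]
tcp_rot: [0.714, 0.7, 0.0, 0.0]
contact_force: [-0.1, 0.0, -0.4]
opening: 0.13
finger_force: 50.9
```

Emit:
{"name": "send_rows", "arguments": {"steps": [[0,0,0.0005,0,-1],[0,0,0.001,0,-1],[0,0,0.001,0,-1],[0,0,0.001,0,-1]]}}

```text
time: 13.1
eef_pos: [0.6158, -0.0664, 0.2136]
tcp_rot: [0.714, 0.7, 0.0, 0.0]
contact_force: [-2.9, 1.4, 5.2]
opening: 0.132
finger_force: 51.7
```

The tip is down on the channel floor: the weight has come off and the height matches. I'll relieve the press and open gently.

Emit:
{"name": "send_rows", "arguments": {"steps": [[0,0,-0.0005,0,-1],[0,0,-0.001,0,-1],[0,0,-0.001,0,-1],[0,0,-0.001,0,-0.72],[0,0,-0.001,0,-0.7],[0,0,-0.001,0,-0.66],[0,0,-0.001,0,-0.6],[0,0,-0.001,0,-0.5],[0,0,-0.001,0,-0.3],[0,0,-0.001,0,0],[0,0,-0.001,0,0],[0,0,-0.001,0,0]], "squeeze": 20}}

```text
time: 14.3
eef_pos: [0.6157, -0.0664, 0.2134]
tcp_rot: [0.714, 0.7, 0.0, 0.0]
contact_force: [0.4, -0.0, -0.2]
opening: 0.499
finger_force: 0.0
```

Emit:
{"name": "send_rows", "arguments": {"steps": [[0,0,0,0,0.1],[0,0,-0.01,0,0.1],[0,0,-0.03,0,0.1],[0,0,-0.06,0,0.1],[0,0,-0.1,0,0.1],[0,0,-0.14,0,0.1],[0,-0.04,-0.16,0,0.1],[0,-0.09,-0.16,0,0.1],[0,-0.14,-0.16,0,0.1],[0,-0.16,-0.16,0,0.1],[0,-0.16,-0.16,0,0.1]]}}

```text
time: 15.4
eef_pos: [0.4539, -0.063, 0.3751]
tcp_rot: [0.714, 0.7, 0.001, 0.002]
contact_force: [0.6, 0.4, -0.4]
opening: 0.551
finger_force: 0.0
```

```bash
python3 - <<'E'
from h import *
np.set_printoptions(precision=4,suppress=True)
t0=cv2.imread('pics/top0.png')
KT,im=snap('wrist','w7.png'); np.save('w7.npy',KT[1]); S,si=snap('side','s7.png'); T,ti=snap('top','t7.png')
im2=[ctrl.read_camera('side')[:,:,::-1] for _ in range(8)][-1]
print('stillness',np.abs(cv2.GaussianBlur(im2,(5,5),0).astype(int)-cv2.GaussianBlur(si,(5,5),0)).max())
s0=cv2.imread('pics/side0.png')
# neighbour region change in side view, and new-carrier difference blob
d=np.abs(cv2.GaussianBlur(si,(5,5),0).astype(int)-cv2.GaussianBlur(s0,(5,5),0)).max(2)
print('neigh diff',d[310:400,440:480].max())
# expected positions of placed tab/tip (side), for intensity check
for nm,P in(('tabtop',(.6157,-.067,.2435)),('tab bot',(.6157,-.067,.2015)),('spine',(.587,-.067,.15)),('basket',(.6157,-.067,.092))):
    u,v=proj(S,np.array(P)).round().astype(int); print(nm,u,v,d[v-1:v+2,u-1:u+2].mean(),si[v,u])
r,c=np.where(d[150:420,300:440]>25); print(c.min()+300,c.max()+300,r.min()+150,r.max()+150)
E
```

```text
stillness 74
neigh diff 38
tabtop 398 233 6.666666666666667 [86 84 86]
tab bot 394 254 41.333333333333336 [55 56 56]
spine 374 284 72.0 [72 71 69]
basket 386 300 17.22222222222222 [92 90 86]
300 439 150 416
```

Emit:
{"name": "send_rows", "arguments": {"steps": [[0.25,0,0,0,0.1],[0.25,0,0,0,0.1],[0.25,0,0,0,0.1],[0.25,0,0,0,0.1],[0.25,0,0,0,0.1],[0.25,0,0,0,0.1],[0.25,0,0,0,0.1],[0.25,0,0,0,0.1],[0.25,0,0,0,0.1]]}}

```text
time: 16.85
eef_pos: [0.4609, 0.1855, 0.3733]
tcp_rot: [0.715, 0.699, -0.0, 0.0]
contact_force: [-0.4, -0.3, -0.5]
opening: 0.547
finger_force: 0.0
```

```bash
python3 - <<'E'
from h import *
np.set_printoptions(precision=4,suppress=True)
S,si=snap('side','s8.png'); T,ti=snap('top','t8.png')
for _ in range(6): im2=ctrl.read_camera('side')[:,:,::-1]
b=lambda a:cv2.GaussianBlur(a,(5,5),0).astype(int)
print('still: stn',np.abs(b(im2)-b(si))[225:380,340:430].max(),'nb',np.abs(b(im2)-b(si))[310:410,410:480].max())
t0,s0=cv2.imread('pics/top0.png'),cv2.imread('pics/side0.png')
print('neigh diff side',np.abs(b(si)-b(s0))[310:410,430:480].max(),'top',np.abs(b(ti)-b(t0))[200:240,475:505].max(),'rack',np.abs(b(ti)-b(t0))[285:325,155:202].max())
# template match: neighbour tab+arm patch (top view) searched along the rail
g=cv2.cvtColor(ti,6)
P=g[198:232,470:504]
r=cv2.matchTemplate(g[190:245,340:470],P,cv2.TM_CCOEFF_NORMED);print('top match',cv2.minMaxLoc(r)[1],np.array(cv2.minMaxLoc(r)[3])+[340,190])
for a in('diff',):
    m=(np.abs(b(ti)-b(t0)).max(2)>20)[190:250,345:470].astype(np.uint8)
    n,_,st,ce=cv2.connectedComponentsWithStats(m); print([(s.tolist(),(c+[345,190]).round(1).tolist()) for s,c in zip(st[1:],ce[1:]) if s[4]>15])
print('expect tab top px: placed',proj(T,np.array([.6157,-.067,.2435])),'side',proj(S,np.array([.6157,-.067,.2435])))
x,y=proj(T,np.array([.6157,-.067,.2435])).round().astype(int)
print(g[y-8:y+26:2,x-16:x+17:2])
x,y=proj(S,np.array([.6157,-.067,.2435])).round().astype(int);gs=cv2.cvtColor(si,6);print(gs[y-14:y+34:2,x-26:x+22:2])
E
```

```text
still: stn 8 nb 10
neigh diff side 29 top 24 rack 135
top match 0.9268311262130737 [380 197]
[([0, 8, 27, 6, 84], [358.2, 200.2]), ([28, 9, 17, 4, 39], [379.9, 200.1]), ([45, 12, 17, 8, 123], [398.4, 205.7]), ([39, 19, 22, 13, 204], [393.9, 215.7]), ([19, 34, 49, 18, 682], [388.1, 232.6]), ([82, 39, 12, 10, 59], [432.4, 233.4]), ([71, 42, 7, 8, 28], [419.4, 235.9])]
expect tab top px: placed [399.2609 205.5528] side [398.0641 233.4926]
[[166 163 163 154 149 151 147 148 143 145 148 145 144 144 141 140 138]
 [177 177 175 173 172 168 166 165 166 164 166 167 166 166 164 163 163]
 [170 171 170 172 161 129 115 116 123 123 122 126 151 165 167 168 166]
 [151 155 156 151 121  89  89  88  88  84  85  87 122 159 161 159 160]
 [111 112 119 114  73  76  86  88  84  88  83  84  93 117 117 118 118]
 [122 123 132 100  53  64  74  73  72  70  69  72  95 124 128 124 126]
 [ 37  45  95  75  41  43  42  41  40  38  43  40  39  48  45  46  47]
 [ 28  52 108  79  43  37  41  38  42  39  39  35  23  24  26  22  22]
 [ 28  55 110 101  62  54  53  55  53  48  57  34  24  27  28  19  23]
 [ 24  48 108 129  98
[... 2272 characters left out ...]
26  95 111 113 109 107  73  55  49  50  49  51  54  51  63  66  64
   62  75  88  85  70  68]
 [113 112 111 112 107 110  98  67  65  56  47  49  51  53  51  77  94  69
   68  68  68  65  65  66]
 [114 107 109 109 108 111  75  66  68  62  53  47  50  53  53  93 101  77
   64  65  66  65  73  97]
 [ 88 115 112 110 111 108  75  70  69  74  61  49  52  50  75 110 101 101
   77  64  67  75 100 101]
 [ 64 106 113 113 111 111 100  71  68  70  66  59  59  67 108 138 110 100
  104  96 100 103 102 105]
 [ 65  74 118 116 111 112 109 100  65  66  66  63  63  66  66 105 133 105
  102 101 105 101 101 102]
 [ 63  63  86 109 110 112 112 112  76  68  66  68  61  70  72  83 119 133
  100 102 101  99 102 101]]
```

```bash
python3 -c "
from plant import ctrl
print(ctrl.sign_off())"
```

```text
the job is handed in; nothing more can be done
None
```

The carrier hangs still on the rail at the free station, seated fully down in the channel, and the job is handed in. On the first approach the hook tip hit the lip with about 50 N because I had its height wrong; I backed off, rose and placed it gently. I viewed 11 pictures instead of 10, and the final picture check couldn't confirm the rack because that part of the picture had changed, probably from the arm.

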